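Fetch a bun from the hasped bread box with kitchen tongs

TASK

Swing the brass hasp off the catch of the clear bread box so that its sprung cover opens, then take the kitchen tongs from their rest, close their tips on the bun and lift it at least 10 cm above the counter. The gripper has been handling hardware, so only the tongs may touch the bun, and the tools, caps and other things lying about on the counter stay where they are. Finish while still holding the bun up in the tongs: put nothing down.

Things in the scene. Friction and masses are not known exactly. Their poses are not given: they have to be found in the camera images.
- box: Bread box: bamboo base board 120 (x) x 200 (y) x 22 mm high, fixed to the counter. Origin at the centre of its underside; x axis from its front edge to its back (hinge) edge, y to the left seen from the front, z up. A clear cover stands on it; the hasp is at the front, right of the middle; the bun lies on the board under the cover, about 35 mm left of the middle.
- cover (a joint): Angle of the clear cover (118 x 196 x 44 mm high, top 66 mm above the counter when shut), hinged at the back edge: 0 shut, 1.65 fully open, leaning back (then 140 mm high, 50 mm behind the hinge). The hasp physically holds it shut; once the hasp is swung 1 rad off, a soft spring (1 N at the front edge) opens it in about a second.
- hasp (a joint): Angle of the brass hasp about its upright pin: 0 to 0.15 over the catch, 1.7 at its stop. Opens clockwise seen from above, stays where left, turns with under 2 N at the knob. L-shaped plate, 4 mm thick: a 27 mm strap towards the box, over a tongue on the cover, and a 45 mm arm along the box's -y with a knob on its end. Opening brings the knob towards box -x.
- hasp_knob (a point): Point to grip on the hasp's upright black knob, a cylinder 12 mm in diameter standing from 45 to 79 mm above the counter; this point is on its axis, 64 mm above the counter, and turns with the hasp. Shut, the knob stands 30 mm in front of the cover's front face.
- hasp_pivot (a point): Point on the hasp's upright turning axis at the knob point's height, 64 mm above the counter; at box x -90, y -65 mm. The knob moves on a circle of 45 mm radius about it; shut, the knob lies from here along the box's -y.
- tongs: Steel kitchen tongs lying level on the rest, 225 mm long. Origin midway between the two black grip pads, at mid-height of the 26 mm tall arms (27 mm above the counter at first); x axis towards the tips, z up, y left. The flat upright pads run 30 mm either way of the origin along x and are 62 mm apart over their outsides when free: squeeze them together from above. Mass 105 g.
- tongs_tip (a point): Point midway between the tips, 90 mm ahead of the tongs' origin, at mid-height of the arms. Tip plates: black, flat, 40 mm long (70 to 110 mm ahead of the origin), 26 mm tall, inner faces 72 mm apart when free. They close twice as much as the pads: 64 mm apart with the pads at 58, on the bun (46) with the pads at 49.
- tong_left: Left (+y) arm of the tongs; origin on the hinge, 95 mm behind the tongs' origin. Both arms move together; a spring holds them open, pressing back with about 6 N on each pad when free and 9 N when the tips are on the bun. Squeezed to 58 mm over the pads, the tongs can be carried with their tips still open.
- tong_right: Right (-y) arm of the tongs; origin on the hinge, 95 mm behind the tongs' origin.
- rest: Wooden tongs rest fixed to the counter: two cross bars 14 mm high, 78 mm behind and 68 mm ahead of its origin (12 mm long in x; the front one 100 mm wide, the back one 50), joined by a 4 mm thick, 30 mm wide strip. Nothing lies beside the grip pads. Origin at the middle on the counter, beneath the tongs' origin; x axis as the tongs'.
- bun: Cream-coloured round steamed bun, upright-sided, 46 mm in diameter and 34 mm tall, about 35 g, firm; origin at the centre of its underside, which lies on the box's board, 22 mm above the counter. The sides are upright from 5 to 24 mm above its underside.
- bun_mid (a point): Point on the bun's axis 15 mm above its underside, the middle of its upright side.
- tape: Bystander: steel tape measure with a red lock button, 75 x 36 x 67 mm, origin at its underside.
- tray: Bystander: bamboo tray of wooden dowels, 200 x 120 x 26 mm, origin at its underside.
- clamp: Bystander: orange spring-trigger bar clamp lying flat, about 155 x 90 x 20 mm, origin at its underside.
- hexset: Bystander: red folding hex key holder, about 130 x 50 x 22 mm, origin at its underside.
- cap0: Bystander: white cam cap, a disc 24 mm in diameter, 10 mm tall, origin at its underside.
- cap1: Bystander: white cam cap, a disc 24 mm in diameter, 10 mm tall, origin at its underside.
- cap2: Bystander: white cam cap, a disc 24 mm in diameter, 10 mm tall, origin at its underside.
- cap3: Bystander: white cam cap, a disc 24 mm in diameter, 10 mm tall, origin at its underside.
- mug: Bystander: blue mug, 80 mm in diameter, 90 mm tall, origin at its underside.
Not all that is in view belongs to the job. What is shaped like the rest but turquoise is not meant. What is shaped like the tongs but pink is not meant.

How it is judged:
By the outcome, as a careful person would: the job done as asked, in the order asked, and still so for the second after the job is handed in, while the arm keeps its last pose, push and grip.
It also fails if it takes over 59 s, if anything falls off the work surface, if the arm or the gripper's body presses on something with over 40 N, if the wrist force passes 120 N, or if a joint passes its speed limit or range.

ROBOT

A 6-joint arm with a two-finger parallel gripper is mounted at the origin on the work surface. World frame = base frame: x ahead of the robot, y to its left, z up, the work surface at z = 0. Lengths are in m, angles in rad, forces in N, time in s.
With the tool pointing down it reaches from about 0.35 to 0.85 m from the base axis. Payload 8.1 kg.
Tool frame: the origin (TCP) lies between the finger pads; the fingertips stand 11 mm ahead of it and the grasp point (between the pads) lies 8 mm behind it; y points along the fingers, x is the direction in which the jaws open and shut, and the axes are right-handed (so a half turn about y gives the same grasp; the last joint's range is limited). The gripper opens to 93 mm and grips with 3 to 60 N. Pads are 15 mm wide; open, the fingers measure 128 mm over their backs; the gripper's body (75 mm by 188 mm) begins 65 mm behind the grasp point.
Start: joints at [1.263, 0.13, 1.488, -0, 1.523, -0.085], TCP at [0.133, 0.585, 0.23] pointing down, gripper open.
Joint ranges: [-2.96, 2.96], [-0.89, 2.26], [0.02, 2.5], [-1.34, 4.48], [0, 2.73], [-2.66, 2.66]. Speed limits (rad/s): [2.39, 2.39, 2.79, 3.14, 3.14, 3.14].

INTERFACE

Orientations are given as a rotation vector (axis times angle).
In Python, from plant import readout, optics, robot gives the robot as it stands.
- The arm moves only by the shell command python3 -m creep 'ROWS' [FORCE]. ROWS is JSON, a list that holds one entry, the list of rows, each a list of 7 numbers: the closure, from 0 (fully open) to 1 (shut), then the shift along the tool's x, y, z in cm, then the turn, a rotation vector about the tool's x, y, z in degrees. In form: [[[grip, x, y, z, wx, wy, wz], ...]]. A call has exactly 8 rows; each row shifts and turns the pose as measured when the row begins, along the tool's axes as they then stand; what a row does not reach is not made up. A row lasts 1/10 s, in which the tool goes at most 50 mm and 8.59 degrees, less where a joint would pass 70% of its speed; a pose out of reach is approached as far as the arm can. A call is refused whole if a number of a shift passes 5 or a number of a turn 8.59, either way. A call with a gripper value outside its range is refused whole. The fingers move at their own pace and stop on an object; FORCE is the grip in N (left out, the last holds). Time passes only in rows, so rows that do not move let the fingers close, or fill a call up. It gives the time, the measured TCP pose, the force and the opening at its end, in the units of the state.
- readout.read_state(): the state, without advancing time (a new reading comes with each control period).
- optics.read_camera(name): name is "scene" or "top" or "wrist"; returns a dict with "frame" (384x512x3 uint8, red, green, blue), "depth" (384x512 float32, m along the optical axis (not along the pixel's ray), 0 where there is no reading), "intrinsics" (3x3 intrinsics, pixels), "R" (3x3) and "t" (3): a world point X has camera coordinates R X + t. Camera axes: x right, y down, z forward; pixel columns grow to the right and rows downward; lengths in m; the calibration is good to about 2 mm. A picture is of the moment at which its call begins.
- robot.close_job(): hands the job in, once; it reports no verdict.
The state is a dict: "t": time; "q": joint angles; "dq": joint speeds; "joint_torque": joint torques, N m; "tool_pos": TCP position; "orientation": TCP orientation; "force": force on the tool from outside, world axes, zero at the start; "wrist_torque": the same for the moment, N m; "opening": finger opening in m.
Only numpy, scipy, OpenCV 4.12 (cv2) and the standard library are available. Lean on these libraries where they do the work, as an engineer would, in place of code of your own. Each camera call takes 0.05 s, during which the arm holds its last target. There are 200 camera calls.

## Working session

There is one attempt and no reset: what is moved stays moved. The work goes in short steps, Python scripts to look and compute and a shell command to move; the robot and the scene stay as the last step left them, time stands still between calls to the robot, and variables do not carry over. Pictures are saved under pics/ and viewed, about 8 in all and at most 12, crops included, and the job is handed in when it is done.

```bash
ls; mkdir -p pics; cat > h.py <<'E'
import numpy as np, cv2
from plant import readout, optics, robot
from scipy.spatial.transform import Rotation as R
def snap(name):
    c=optics.read_camera(name); np.savez(f'pics/{name}.npz',**{k:np.asarray(v) for k,v in c.items()}); return c
def load(name): return dict(np.load(f'pics/{name}.npz'))
def save(img,fn): cv2.imwrite('pics/'+fn,np.ascontiguousarray(img[...,::-1]))
def px(c,u,v,z=None):
    """world pt from pixel; if z given intersect plane z, else depth"""
    K=c['intrinsics'];r=np.linalg.inv(K)@[u,v,1.];C=-c['R'].T@c['t'];d=c['R'].T@r
    s=c['depth'][int(round(v)),int(round(u))] if z is None else (z-C[2])/d[2]
    return C+s*d
def st():
    s=readout.read_state();print('t',round(s['t'],2),'p',np.round(s['tool_pos'],4),'F',np.round(s['force'],1),'open',round(s['opening'],4),'q',np.round(s['q'],2))
    print(np.round(R.from_rotvec(s['orientation']).as_matrix(),3).tolist());return s
E
python3 - <<'E'
from h import *
st()
a=snap('top');b=snap('scene')
save(cv2.resize(a['frame'],(800,600),interpolation=3),'top0.png');save(cv2.resize(b['frame'],(800,600),interpolation=3),'scene0.png')
E
```

```text
pics
t 0.0 p [0.1324 0.5846 0.2286] F [-0.4  0.2 -0.3] open 0.0929 q [ 1.26  0.13  1.49 -0.    1.52 -0.09]
[[0.221, -0.001, -0.975], [0.975, -0.002, 0.221], [-0.002, -1.0, 0.0]]
```

View pics/top0.png

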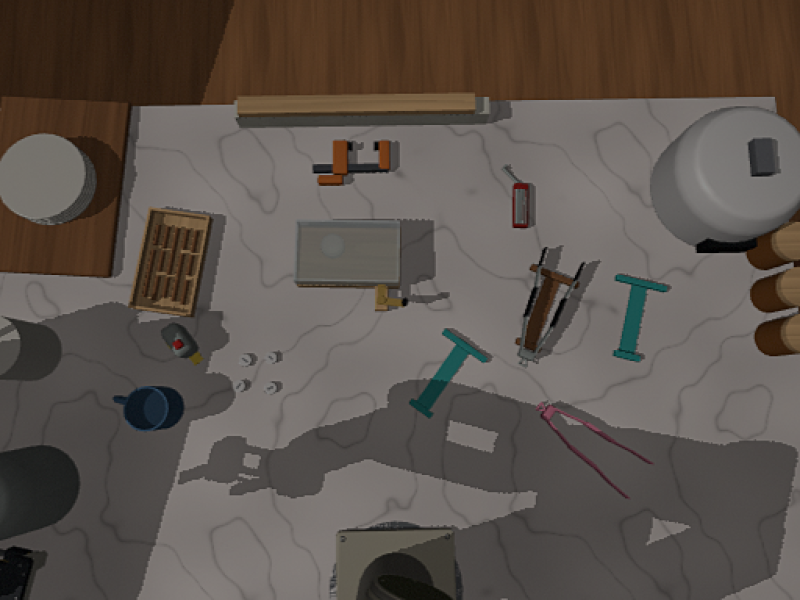

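View pics/scene0.png

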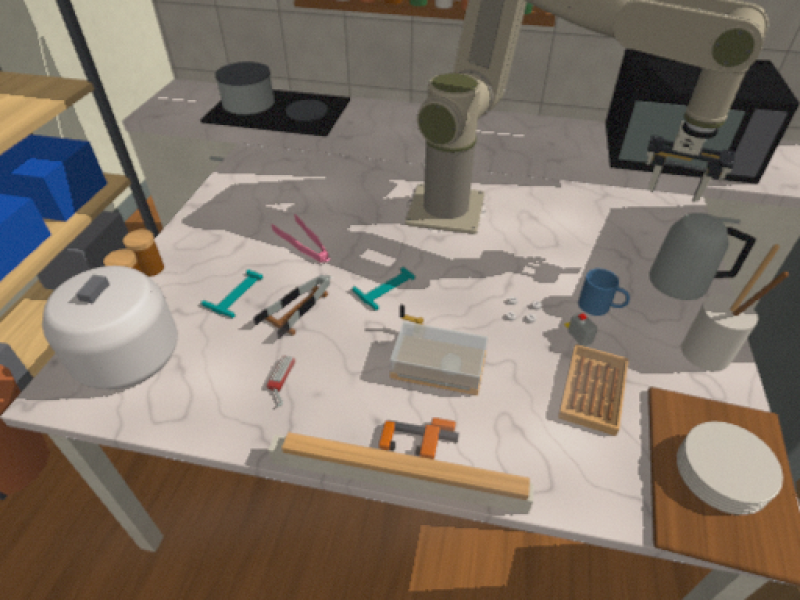

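Candidates in the top view (800x600 px): the tongs are the steel and black pair on the brown rest (545,305). The look-alikes are the pink tongs (590,450) and the turquoise rests (450,372) and (635,315). The box is at (348,252), with the bun at (332,245). The hasp is at (382,297) and its knob at (403,302). I'll check this in one close crop.

```bash
python3 - <<'E'
from h import *
a=load('top')
# crop in native px: x 180-400, y 130-240
c=a['frame'][132:240,180:290]; d=a['frame'][150:240,320:395]
c=cv2.resize(c,None,fx=4,fy=4,interpolation=2); d=cv2.resize(d,None,fx=4.5,fy=4.5,interpolation=2)
im=np.zeros((440,790,3),np.uint8); im[:c.shape[0],:c.shape[1]]=c; im[:d.shape[0],445:445+d.shape[1]]=d
save(im,'crop1.png')
print(np.round(-a['R'].T@a['t'],3),np.round(a['intrinsics'],1).tolist())
E
```

```text
[ 0.352 -0.003  1.253] [[414.7, 0.0, 255.2], [0.0, 414.7, 192.6], [0.0, 0.0, 1.0]]
```

View pics/crop1.png

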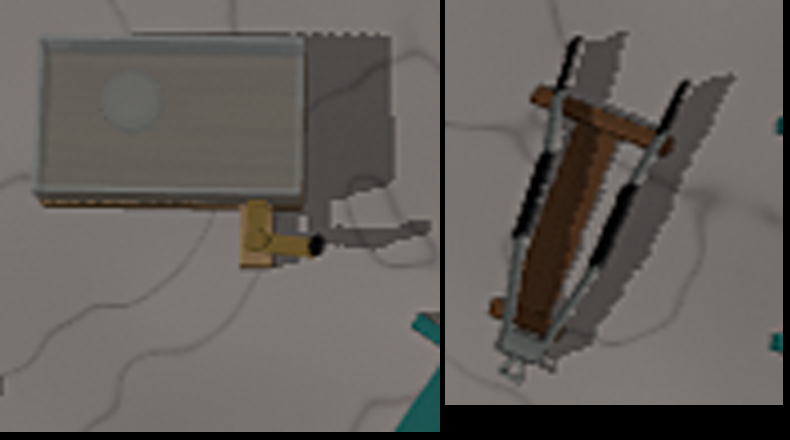

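```bash
python3 - <<'E'
from h import *
a=load('top')
A=lambda x,y,z:np.round(px(a,180+(x+.5)/4-.5,132+(y+.5)/4-.5,z)[:2]*1000,1)
B=lambda x,y,z:np.round(px(a,320+(x-445+.5)/4.5-.5,150+(y+.5)/4.5-.5,z)[:2]*1000,1)
print('knob',A(317,244,.079),'pivot',A(260,238,.05),'corners',[A(x,y,.066) for x,y in [(40,38),(305,37),(305,192),(35,195)]],'bun',A(132,100,.05))
print('pads',B(532,195,.04),B(613,225,.04),'tips',B(568,62,.04),B(675,107,.04),'hinge',B(522,345,.035))
# rest strip from bar ends (z=.014)
print('front bar',B(540,95,.014),B(666,147,.014),'back',B(498,308,.014))
b=load('scene')
E
```

```text
knob [524.2 -24.6] pivot [533.7  16.6] corners [array([683.3, 175.7]), array([680.4, -19.3]), array([564.5, -16.9]), array([566., 179.])] bun [639.1 109.8]
pads [ 524.4 -262.3] [ 503.4 -314.5] tips [ 613.2 -290.7] [ 581.4 -360.1] hinge [ 426.3 -251.9]
front bar [ 596.3 -276.7] [ 559. -360.] back [ 452.5 -241.4]
```

The crop confirms the choice. The box corners, bun (132,100), hasp pivot (260,238) and knob (317,244) are clear, and the steel tongs sit on the brown rest with their tips up the image. Tongs yaw is about -23.7° and their origin is about (0.5135,-0.289). Next I go above the knob.

```bash
python3 -m creep '[[[0,-3.3,-0.3,-3.3,0,0,0],[0,-3.3,0,-3.3,0,0,0],[0,-3.3,0,-3.3,0,0,0],[0.6,-3.3,0,-3.3,0,0,0],[0.6,-3.3,0,-3.3,0,0,0],[0.6,-3.3,0,-3.3,0,0,0],[0.6,-3.3,0,-3.3,0,0,0],[0.6,-3.3,0,-3.3,0,0,0]]]' 10; python3 -m creep '[[[0.6,-3.3,0,-3.3,0,0,0],[0.6,-3.3,0,-3.3,0,0,0],[0.6,-3.3,0,-3.3,0,0,0],[0.6,-3.3,0,-3.3,0,0,0],[0.6,-3.3,0,-3.3,0,0,0],[0.6,-3.3,0,-3.3,0,0,0],[0.6,0,0,0,0,0,0],[0.6,0,0,0,0,0,0]]]'; python3 -c "
from h import *
st()"
```

```text
t: 0.9
tool_pos: [0.3332, 0.2602, 0.2265]
orientation: [-1.306, -1.044, 1.059]
force: [0.8, -0.0, -0.1]
opening: 0.0574
t: 1.7
tool_pos: [0.4892, 0.0079, 0.2253]
orientation: [-1.308, -1.037, 1.055]
force: [-0.1, 0.4, -0.1]
opening: 0.0369
t 1.7 p [0.4892 0.0079 0.2253] F [-0.1  0.4 -0.1] open 0.0369 q [-0.08 -0.16  1.79 -0.01  1.52 -1.43]
[[0.218, -0.007, -0.976], [0.976, -0.009, 0.218], [-0.01, -1.0, 0.005]]
```

```bash
python3 - <<'E'
from h import *
a=snap('wrist')
save(cv2.resize(a['frame'],(800,600),interpolation=3),'w1.png')
for p in [(.524,-.0246,.079),(.533,.016,.047)]:
    c=a['R']@p+a['t'];k=a['intrinsics']@c;print(k[:2]/k[2]*800/512)
E
```

```text
[362.37016664 343.89182131]
[417.72153432 328.58937469]
```

View pics/w1.png

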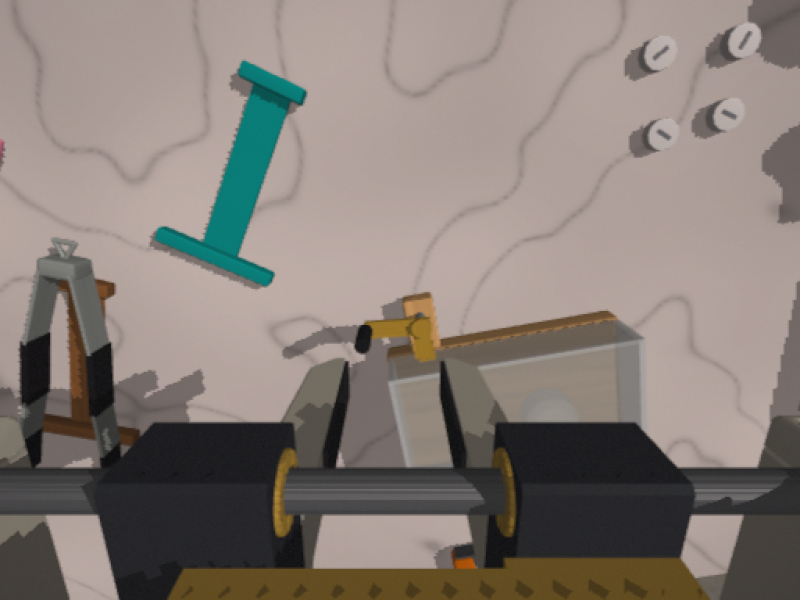

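The wrist view puts the knob top at about (361,346), against (362,344) predicted from the top view. The pivot is at about (420,326) against (418,329). They agree, so I move over the knob and then descend.

```bash
python3 -m creep '[[[0.6,-1.3,0,-2.2,0,0,0],[0.6,-1.3,2,-2.2,0,0,0],[0.6,0,2,0,0,0,0],[0.6,0,2,0,0,0,0],[0.6,0,2,0,0,0,0],[0.6,0,2,0,0,0,0],[0.6,0,0,0,0,0,0],[0.6,0,0,0,0,0,0]]]'; python3 -c "
from h import *
s=st()
d=np.array([.524,-.0246,.064])-s['tool_pos'];print(d@R.from_rotvec(s['orientation']).as_matrix()*100)"
```

```text
t: 2.55
tool_pos: [0.5244, -0.0172, 0.1236]
orientation: [-1.302, -1.05, 1.065]
force: [0.2, -0.7, 0.1]
opening: 0.0375
t 2.55 p [ 0.5244 -0.0172  0.1236] F [ 0.2 -0.7  0.1] open 0.0375 q [-0.12  0.01  1.81 -0.01  1.32 -1.49]
[[0.203, -0.005, -0.979], [0.979, -0.007, 0.203], [-0.008, -1.0, 0.003]]
[-0.68527813  5.96654823 -0.12951927]
```

```bash
python3 -m creep '[[[0.6,-0.7,0,-0.1,0,0,0],[0.6,-0.1,1.5,0,0,0,0],[0.6,0,1.6,0,0,0,0],[0.6,0,1.6,0,0,0,0],[0.6,0,1.5,0,0,0,0],[0.6,0,0,0,0,0,0],[1,0,0,0,0,0,0],[1,0,0,0,0,0,0]]]'; python3 -m creep '[[[1,0,0,0,0,0,0],[1,0,0,0,0,0,0],[1,0,0,0,0,0,0],[1,0,0,0,0,0,0],[1,0,0,0,0,0,0],[1,0,0,0,0,0,0],[1,0,0,0,0,0,0],[1,0,0,0,0,0,0]]]'; python3 -c "
from h import *
s=st()"
```

```text
t: 3.35
tool_pos: [0.5274, -0.0266, 0.064]
orientation: [-1.309, -1.058, 1.061]
force: [0.4, -0.5, -0.1]
opening: 0.0254
t: 4.15
tool_pos: [0.5284, -0.0266, 0.0655]
orientation: [-1.311, -1.06, 1.059]
force: [-0.1, 0.6, -2.8]
opening: 0.0118
t 4.15 p [ 0.5284 -0.0266  0.0655] F [-0.1  0.6 -2.8] open 0.0118 q [-0.14  0.08  1.86 -0.01  1.2  -1.51]
[[0.202, 0.008, -0.979], [0.979, -0.009, 0.202], [-0.007, -1.0, -0.01]]
```

```bash
python3 -m creep '[[[1,0,0,1,0,0,0],[1,0.3,0,1.1,0,0,0],[1,0.6,0,1,0,0,0],[1,0.8,0,0.8,0,0,0],[1,0,0,0,0,0,0],[1,0,0,0,0,0,0],[1,0,0,0,0,0,0],[1,0,0,0,0,0,0]]]'; python3 -c "
from h import *
s=st()
v=s['tool_pos'][:2]-np.array([.533,.016]);print(v,np.hypot(*v),np.arctan2(-v[0],-v[1]))"
```

```text
t: 4.95
tool_pos: [0.4904, -0.0018, 0.0657]
orientation: [-1.315, -1.061, 1.06]
force: [2.8, 1.4, -2.7]
opening: 0.0116
t 4.95 p [ 0.4904 -0.0018  0.0657] F [ 2.8  1.4 -2.7] open 0.0116 q [-0.1  -0.03  1.97 -0.01  1.19 -1.46]
[[0.202, 0.01, -0.979], [0.979, -0.012, 0.202], [-0.009, -1.0, -0.012]]
[-0.04260021 -0.01775476] 0.0461520212795033 1.175911813163687
```

```bash
python3 -m creep '[[[1,0.6,0,0.3,0,0,0],[1,0.5,0,0.1,0,0,0],[1,0,0,0,0,0,0],[0.5,0,0,0,0,0,0],[0.5,0,0,0,0,0,0],[0.5,0,0,0,0,0,0],[0.5,0,-1,0,0,0,0],[0.5,0,-3,0,0,0,0]]]'; python3 -m creep '[[[0.5,0,-3,0,0,0,0],[0.5,0,-3,0,0,0,0],[0,0,-3,0,0,0,0],[0,-3,0,0,0,0,0],[0,-4.5,0,0,0,0,0],[0,-4.8,0,0,0,0,0],[0,-4.8,0,0,0,0,0],[0,-4.8,0,0,0,0,0]]]'; python3 - <<'E'
from h import *
s=st()
a=snap('top');save(cv2.resize(a['frame'][100:260,150:410],None,fx=3,fy=3,interpolation=2),'t2.png')
E
```

```text
t: 5.75
tool_pos: [0.484, 0.0105, 0.1032]
orientation: [-1.308, -1.051, 1.066]
force: [0.1, 0.1, -0.2]
opening: 0.0449
t: 6.55
tool_pos: [0.4433, -0.2048, 0.2128]
orientation: [-1.316, -1.071, 1.066]
force: [1.1, 0.3, 0.4]
opening: 0.0896
t 6.55 p [ 0.4433 -0.2048  0.2128] F [1.1 0.3 0.4] open 0.0896 q [-0.53 -0.19  1.83 -0.    1.48 -1.91]
[[0.193, 0.015, -0.981], [0.981, -0.014, 0.193], [-0.011, -1.0, -0.018]]
```

View pics/t2.png

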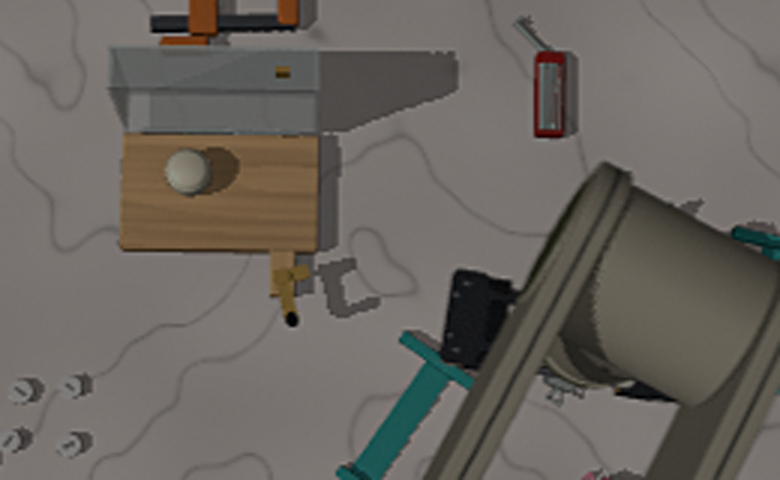

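The cover is open, with the bun clear at (189,171) and the hasp knob swung to (292,320). Next I go above the tongs.

```bash
python3 -m creep '[[[0,-2.3,0,-2.9,0,0,0],[0,-2.3,0,-2.9,0,0,0],[0,-2.1,0,-2.6,0,0,0],[0,0,0,0,0,6.5,0],[0,0,0,0,0,6.5,0],[0,0,0,0,0,0,0],[0,0,0,0,0,0,0],[0,0,0,0,0,0,0]]]'; python3 - <<'E'
from h import *
a=load('top')
for z in(.05,.056):print('bun',np.round(px(a,150+(189+.5)/3-.5,100+(171+.5)/3-.5,z),4))
print('knob',px(a,150+(292.5)/3-.5,100+320.5/3-.5,.079))
s=st()
a=snap('wrist');save(cv2.resize(a['frame'],(800,600),interpolation=3),'w3.png')
E
```

```text
t: 7.4
tool_pos: [0.5104, -0.301, 0.2189]
orientation: [-1.408, -0.887, 0.883]
force: [-0.4, -0.7, 0.5]
opening: 0.0931
bun [0.639  0.1097 0.05  ]
bun [0.6375 0.1091 0.056 ]
knob [0.48541891 0.01008956 0.079     ]
t 7.4 p [ 0.5104 -0.301   0.2189] F [-0.4 -0.7  0.5] open 0.0931 q [-0.62  0.09  1.55 -0.01  1.48 -1.75]
[[0.423, 0.015, -0.906], [0.906, -0.018, 0.422], [-0.01, -1.0, -0.021]]
```

View pics/w3.png

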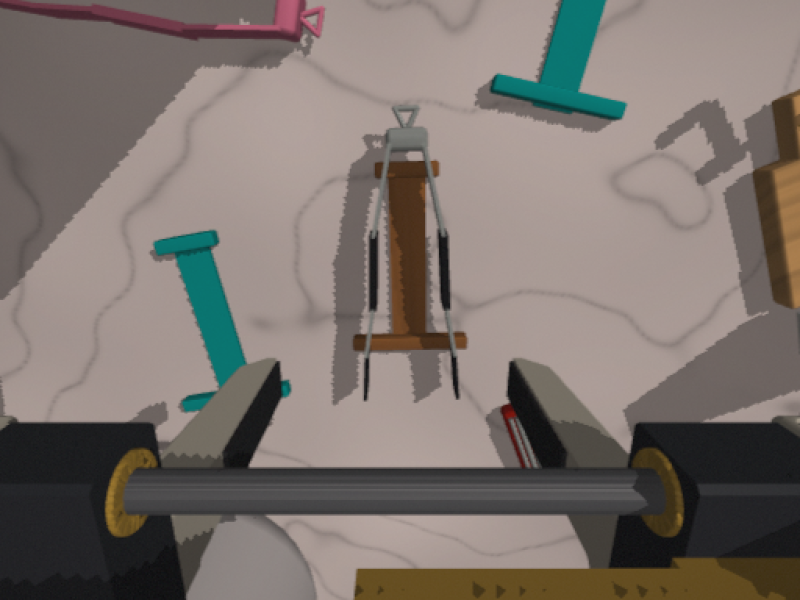

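```bash
python3 - <<'E'
from h import *
a=load('wrist');s=st()
W=lambda x,y,z:px(a,x*.64,y*.64,z)[:2]
pl=(W(374,232,.04)+W(373,308,.04))/2;pr=(W(442,232,.04)+W(447,308,.04))/2
tl=(W(367,358,.04)+W(365,398,.04))/2;tr=(W(453,358,.04)+W(458,398,.04))/2
h=W(407,133,.04)
o=(pl+pr)/2;t=(tl+tr)/2
print(o,t,h,np.hypot(*(t-o)),np.hypot(*(pl-pr)))
for d in(t-o,t-h,o-h):print(np.degrees(np.arctan2(d[1],d[0])))
M=R.from_rotvec(s['orientation']).as_matrix()
print('yaw',np.degrees(np.arctan2(M[1,2],M[0,2]))-180,(np.array([*o,.02])-s['tool_pos'])@M*100)
E
```

```text
t 7.45 p [ 0.5104 -0.301   0.219 ] F [0.9 0.8 0.3] open 0.0931 q [-0.62  0.09  1.55 -0.01  1.48 -1.75]
[[0.423, 0.015, -0.906], [0.906, -0.018, 0.422], [-0.01, -1.0, -0.021]]
[ 0.51357791 -0.29144193] [ 0.59782798 -0.32813216] [ 0.42299518 -0.25183767] 0.09189258536955983 0.05440298572028231
-23.532739903482767
-23.575757014167035
-23.615741506439882
yaw -24.994435449949435 [ 1.21049028 19.88059092  0.53766807]
```

```bash
python3 -m creep '[[[0,1.2,0,0.5,1.2,-1.4,-0.6],[0,0.1,3,0,0,0,0],[0,0,3,0,0,0,0],[0,0,3,0,0,0,0],[0,0,3,0,0,0,0],[0,0,2,0,0,0,0],[0,0,0,0,0,0,0],[0,0,0,0,0,0,0]]]'; python3 -c "
from h import *
s=st()
M=R.from_rotvec(s['orientation']).as_matrix()
print('yaw',np.degrees(np.arctan2(M[1,2],M[0,2]))-180,(np.array([.5135,-.2905,.021])-s['tool_pos'])@M*100)"
```

```text
t: 8.25
tool_pos: [0.5134, -0.28, 0.0783]
orientation: [-1.366, -0.917, 0.913]
force: [0.6, -0.5, 0.9]
opening: 0.0929
t 8.25 p [ 0.5134 -0.28    0.0783] F [ 0.6 -0.5  0.9] open 0.0929 q [-0.59  0.21  1.68  0.    1.25 -1.77]
[[0.382, 0.0, -0.924], [0.924, 0.005, 0.382], [0.004, -1.0, 0.002]]
yaw -22.454996838920664 [-0.99198091  5.72691174 -0.42353725]
```

```bash
python3 -m creep '[[[0,-1,0,-0.4,0,1.1,0],[0,0,0,0,0,0,0],[0,0,1,0,0,0,0],[0,0,0,0,0,0,0],[0,0,0,0,0,0,0],[0,0,0,0,0,0,0],[0,0,0,0,0,0,0],[0,0,0,0,0,0,0]]]'; python3 -c "
from h import *
s=st()
M=R.from_rotvec(s['orientation']).as_matrix()
print('yaw',np.degrees(np.arctan2(M[1,2],M[0,2]))-180,(np.array([.5135,-.2905,.021])-s['tool_pos'])@M*100)"
```

```text
t: 9.05
tool_pos: [0.5163, -0.2934, 0.0735]
orientation: [-1.38, -0.906, 0.897]
force: [-0.5, -0.1, -0.0]
opening: 0.0931
t 9.05 p [ 0.5163 -0.2934  0.0735] F [-0.5 -0.1 -0. ] open 0.0931 q [-0.61  0.23  1.67  0.    1.24 -1.77]
[[0.4, 0.007, -0.917], [0.917, 0.0, 0.4], [0.003, -1.0, -0.006]]
yaw -23.575499255814066 [0.13589634 5.24944224 0.40413582]
```

```bash
python3 -m creep '[[[0,0.1,1,0.3,0,0,0],[0,0,1.4,0,0,0,0],[0,0,1.3,0,0,0,0],[0,0,1.3,0,0,0,0],[0,0,0,0,0,0,0],[0,0,0,0,0,0,0],[0,0,0,0,0,0,0],[0,0,0,0,0,0,0]]]'; python3 -c "
from h import *
s=st()
M=R.from_rotvec(s['orientation']).as_matrix()
print('yaw',np.degrees(np.arctan2(M[1,2],M[0,2]))-180,(np.array([.5135,-.2905,.021])-s['tool_pos'])@M*100)"
```

```text
t: 9.85
tool_pos: [0.5128, -0.29, 0.0171]
orientation: [-1.376, -0.905, 0.897]
force: [0.4, -1.0, -0.1]
opening: 0.0931
t 9.85 p [ 0.5128 -0.29    0.0171] F [ 0.4 -1.  -0.1] open 0.0931 q [-0.6   0.3   1.7   0.    1.14 -1.77]
[[0.4, 0.004, -0.917], [0.917, 0.002, 0.4], [0.004, -1.0, -0.003]]
yaw -23.5654473072708 [-0.01779864 -0.39423034 -0.08371313]
```

```bash
python3 -m creep '[[[0.38,0,-0.2,0,0,0,0],[0.38,0,0,0,0,0,0],[0.38,0,0,0,0,0,0],[0.38,0,0,0,0,0,0],[0.38,0,0,0,0,0,0],[0.38,0,0,0,0,0,0],[0.38,0,0,0,0,0,0],[0.38,0,0,0,0,0,0]]]' 30; python3 -c "
from h import *
s=st()"
```

```text
t: 10.65
tool_pos: [0.5142, -0.2909, 0.0214]
orientation: [-1.38, -0.907, 0.897]
force: [0.4, -0.0, -0.3]
opening: 0.058
t 10.65 p [ 0.5142 -0.2909  0.0214] F [ 0.4 -0.  -0.3] open 0.058 q [-0.6   0.29  1.7   0.    1.14 -1.77]
[[0.4, 0.007, -0.917], [0.917, 0.0, 0.4], [0.003, -1.0, -0.006]]
```

Opening is 58 mm as planned. Now I lift gently and look.

```bash
python3 -m creep '[[[0.38,0,-0.6,0,0,0,0],[0.38,0,-1.2,0,0,0,0],[0.38,0,-2,0,0,0,0],[0.38,0,-3,0,0,0,0],[0.38,0,-3,0,0,0,0],[0.38,0,-3,0,0,0,0],[0.38,0,-3,0,0,0,0],[0.38,0,0,0,0,0,0]]]'; python3 - <<'E'
from h import *
st()
a=snap('wrist');b=snap('scene')
x=cv2.resize(a['frame'],(560,420),interpolation=3)
y=cv2.resize(b['frame'][120:240,130:300],(600,424),interpolation=2)
save(np.hstack([cv2.resize(x,(400,300)),cv2.resize(y,(400,300))]),'w4.png')
E
```

```text
t: 11.45
tool_pos: [0.512, -0.2903, 0.1899]
orientation: [-1.379, -0.906, 0.897]
force: [0.9, -0.9, 0.7]
opening: 0.058
t 11.45 p [ 0.512  -0.2903  0.1899] F [ 0.9 -0.9  0.7] open 0.058 q [-0.61  0.12  1.58  0.    1.44 -1.77]
[[0.4, 0.006, -0.917], [0.917, 0.001, 0.4], [0.003, -1.0, -0.005]]
```

View pics/w4.png

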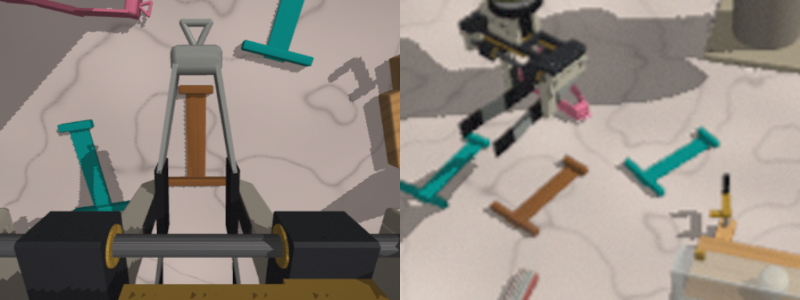

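The tongs are lifted and level, their tips open, the brown rest empty and the hasp still swung off. Next I carry them over the bun.

```bash
python3 -m creep '[[[0.38,2,0,0.7,0,0,0],[0.38,4,0,1.3,0,0,0],[0.38,4.4,0,1.4,0,0,0],[0.38,4.4,0,1.4,0,0,0],[0.38,4.4,0,1.4,0,0,0],[0.38,4.4,0,1.4,0,0,0],[0.38,4.4,0,1.4,0,0,0],[0.38,4.4,0,1.4,0,0,0]]]'; python3 -m creep '[[[0.38,4,0,1.3,0,0,0],[0.38,2.5,0,0.8,0,0,0],[0.38,1,0,0.3,0,0,0],[0.38,0,0,0,0,0,0],[0.38,0,0,0,0,0,0],[0.38,0,0,0,0,0,0],[0.38,0,0,0,0,0,0],[0.38,0,0,0,0,0,0]]]'; python3 -c "
from h import *
s=st()
M=R.from_rotvec(s['orientation']).as_matrix()
ax=-M[:,2];b=np.array([.6385,.1095,0]);T=b-.09*ax;T[2]=.1
print('yaw',np.degrees(np.arctan2(M[1,2],M[0,2]))-180,T,(T-s['tool_pos'])@M*100)"
```

```text
t: 12.35
tool_pos: [0.5363, 0.0572, 0.1709]
orientation: [-1.36, -0.879, 0.901]
force: [-0.2, -0.3, -0.5]
opening: 0.0577
t: 13.15
tool_pos: [0.5385, 0.1395, 0.161]
orientation: [-1.352, -0.868, 0.915]
force: [-0.2, 0.3, -1.1]
opening: 0.0577
t 13.15 p [0.5385 0.1395 0.161 ] F [-0.2  0.3 -1.1] open 0.0577 q [ 0.15  0.09  1.66  0.01  1.43 -1.  ]
[[0.407, -0.038, -0.913], [0.913, 0.006, 0.407], [-0.01, -0.999, 0.038]]
yaw -24.03305533268727 [0.55635994 0.14612791 0.1       ] [ 1.39073349  6.02808535 -1.59381657]
```

```bash
python3 -m creep '[[[0.38,0.7,0,-0.8,-2.2,-0.4,-0.6],[0.38,0.7,0,-0.8,0,0,0],[0.38,0,1.5,0,0,0,0],[0.38,0,1.5,0,0,0,0],[0.38,0,0,0,0,0,0],[0.38,0,0,0,0,0,0],[0.38,0,0,0,0,0,0],[0.38,0,0,0,0,0,0]]]'; python3 - <<'E'
from h import *
s=st()
M=R.from_rotvec(s['orientation']).as_matrix()
ax=-M[:,2];b=np.array([.6385,.1095,0]);T=b-.09*ax;T[2]=.034
print('yaw',np.degrees(np.arctan2(M[1,2],M[0,2]))-180,T,(T-s['tool_pos'])@M*100)
a=snap('top');b=snap('wrist');c=snap('scene')
save(np.hstack([cv2.resize(a['frame'][120:220,170:290],(400,333),interpolation=2),cv2.resize(c['frame'][150:260,220:340],(400,333),interpolation=2)]),'t5.png')
E
```

```text
t: 13.95
tool_pos: [0.5589, 0.143, 0.1269]
orientation: [-1.376, -0.895, 0.899]
force: [0.1, -0.4, -1.0]
opening: 0.0575
t 13.95 p [0.5589 0.143  0.1269] F [ 0.1 -0.4 -1. ] open 0.0575 q [ 0.16  0.14  1.67  0.    1.34 -0.99]
[[0.405, -0.003, -0.914], [0.914, -0.0, 0.405], [-0.001, -1.0, 0.002]]
yaw -23.86967995887744 [0.5561981  0.14591909 0.034     ] [0.16818808 9.28894757 0.34568121]
```

View pics/t5.png

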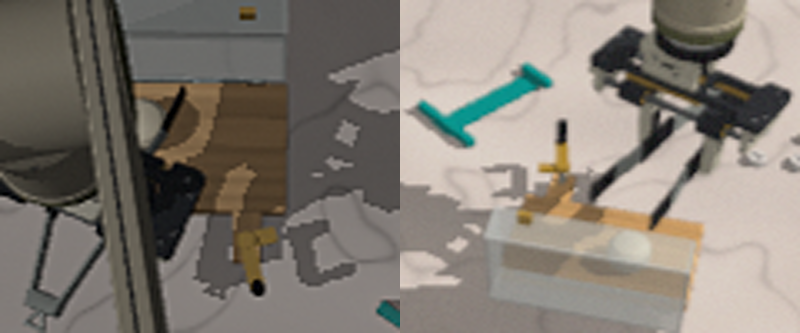

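```bash
python3 - <<'E'
from h import *
a=load('top')
print('far end',px(a,170+183.5/3.333-.5,120+90/3.33-.5,.146))
ax=np.array([.914,-.405]);n=np.array([.405,.914])
print('exp',np.array([.559,.143])+.11*ax-.034*n)
# scene: tip ends lower, right tip (590,200), left tip (655,222) bottoms
c=load('scene')
for p in [(592,200),(654,225)]:
    print(px(c,220+(p[0]-400)*.3,150+p[1]*.33,.13))
print('exp',[np.array([.559,.143])+.11*ax+k*n for k in(-.034,.034)])
E
```

```text
far end [0.64389044 0.06797711 0.146     ]
exp [0.64577  0.067374]
[0.65842676 0.06972709 0.13      ]
[0.68074629 0.13374854 0.13      ]
exp [array([0.64577 , 0.067374]), array([0.67331 , 0.129526])]
```

The tip end seen from the top is (0.644,0.068), against (0.646,0.067) expected from the tool pose. The tongs are aligned, so I descend in two stages.

```bash
python3 -m creep '[[[0.38,0.2,0.5,0.3,0,0,0],[0.38,0,1.4,0,0,0,0],[0.38,0,1.4,0,0,0,0],[0.38,0,1.4,0,0,0,0],[0.38,0,0.5,0,0,0,0],[0.38,0,0,0,0,0,0],[0.38,0,0,0,0,0,0],[0.38,0,0,0,0,0,0]]]'; python3 - <<'E'
from h import *
s=st()
M=R.from_rotvec(s['orientation']).as_matrix()
ax=-M[:,2];b=np.array([.6385,.1095,0]);T=b-.09*ax;T[2]=.034
print('yaw',np.degrees(np.arctan2(M[1,2],M[0,2]))-180,T,(T-s['tool_pos'])@M*100)
E
```

```text
t: 14.9
tool_pos: [0.5559, 0.1463, 0.0694]
orientation: [-1.376, -0.894, 0.9]
force: [-0.2, 0.5, -1.3]
opening: 0.0577
t 14.9 p [0.5559 0.1463 0.0694] F [-0.2  0.5 -1.3] open 0.0577 q [ 0.17  0.2   1.71  0.    1.23 -0.99]
[[0.404, -0.004, -0.915], [0.915, -0.0, 0.404], [-0.002, -1.0, 0.003]]
yaw -23.85555127569566 [0.55618936 0.14589869 0.034     ] [-0.02496788  3.53752636 -0.05216512]
```

```bash
python3 -m creep '[[[0.38,0,0.8,0,0,0,0],[0.38,0,1,0,0,0,0],[0.38,0,1,0,0,0,0],[0.38,0,0.6,0,0,0,0],[0.38,0,0,0,0,0,0],[0.38,0,0,0,0,0,0],[0.38,0,0,0,0,0,0],[0.38,0,0,0,0,0,0]]]'; python3 - <<'E'
from h import *
s=st()
a=snap('scene');b=snap('wrist')
save(np.hstack([cv2.resize(a['frame'][180:260,240:336],(400,333),interpolation=2),cv2.resize(b['frame'],(400,333),interpolation=2)]),'t6.png')
E
```

```text
t: 15.7
tool_pos: [0.5571, 0.1465, 0.0338]
orientation: [-1.377, -0.896, 0.898]
force: [0.6, 0.7, -1.0]
opening: 0.058
t 15.7 p [0.5571 0.1465 0.0338] F [ 0.6  0.7 -1. ] open 0.058 q [ 0.17  0.25  1.73  0.    1.16 -0.99]
[[0.404, -0.001, -0.915], [0.915, 0.0, 0.404], [-0.0, -1.0, 0.001]]
```

View pics/t6.png

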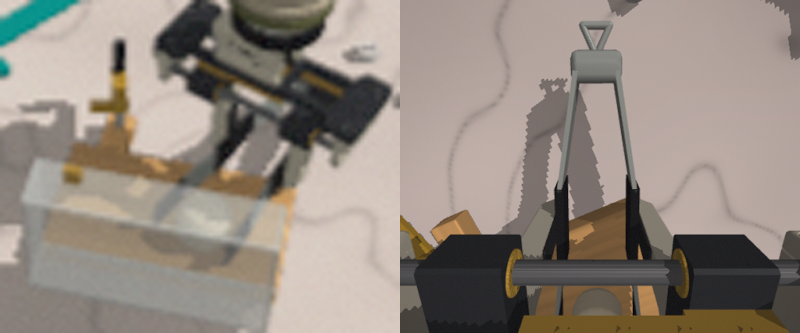

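The wrist view shows the bun (597,303) centred between the arms (560 and 633), with no contact force. I close on it.

```bash
python3 -m creep '[[[0.42,0,0,0,0,0,0],[0.45,0,0,0,0,0,0],[0.5,0,0,0,0,0,0],[0.6,0,0,0,0,0,0],[0.6,0,0,0,0,0,0],[0.6,0,0,0,0,0,0],[0.6,0,0,0,0,0,0],[0.6,0,0,0,0,0,0]]]' 30; python3 -c "
from h import *
st()"
```

```text
t: 16.6
tool_pos: [0.5574, 0.1466, 0.0343]
orientation: [-1.377, -0.897, 0.897]
force: [0.5, -0.2, -1.1]
opening: 0.0477
t 16.6 p [0.5574 0.1466 0.0343] F [ 0.5 -0.2 -1.1] open 0.0477 q [ 0.17  0.25  1.73  0.    1.16 -0.99]
[[0.405, -0.0, -0.915], [0.915, 0.0, 0.405], [0.0, -1.0, 0.0]]
```

```bash
python3 -m creep '[[[0.6,0,-0.5,0,0,0,0],[0.6,0,-1,0,0,0,0],[0.6,0,-1.5,0,0,0,0],[0.6,0,-2,0,0,0,0],[0.6,0,-2,0,0,0,0],[0.6,0,-2,0,0,0,0],[0.6,0,-2,0,0,0,0],[0.6,0,-2,0,0,0,0]]]';python3 -m creep '[[[0.6,0,-2,0,0,0,0],[0.6,0,-1.5,0,0,0,0],[0.6,0,-0.5,0,0,0,0],[0.6,0,0,0,0,0,0],[0.6,0,0,0,0,0,0],[0.6,0,0,0,0,0,0],[0.6,0,0,0,0,0,0],[0.6,0,0,0,0,0,0]]]'; python3 - <<'E'
from h import *
s=st()
a=snap('scene');b=snap('wrist');c=snap('top')
save(np.vstack([np.hstack([cv2.resize(a['frame'][140:260,210:354],(400,300),interpolation=2),cv2.resize(b['frame'],(400,300),interpolation=2)]),cv2.resize(c['frame'][60:280,60:400],(464,300),interpolation=2)[:,:].copy() if 0 else np.hstack([cv2.resize(c['frame'],(400,300)),cv2.resize(a['frame'],(400,300))])]),'t7.png')
E
```

```text
t: 17.4
tool_pos: [0.5561, 0.1463, 0.1738]
orientation: [-1.377, -0.896, 0.898]
force: [-0.2, -0.4, -1.3]
opening: 0.0476
t: 18.2
tool_pos: [0.5573, 0.1466, 0.2234]
orientation: [-1.38, -0.903, 0.892]
force: [0.2, -0.3, -0.3]
opening: 0.0473
t 18.2 p [0.5573 0.1466 0.2234] F [ 0.2 -0.3 -0.3] open 0.0473 q [ 0.17  0.06  1.57  0.    1.5  -0.99]
[[0.404, 0.007, -0.915], [0.915, 0.002, 0.404], [0.004, -1.0, -0.005]]
```

View pics/t7.png

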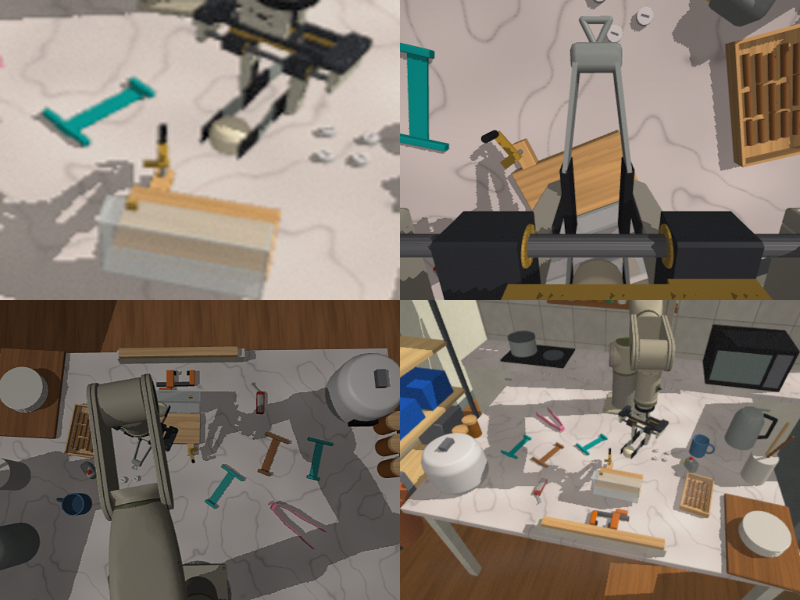

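The bun is held between the tips (scene crop, about (230,132)), about 0.2 m up. The opening is steady at 47 mm, so I hand in.

```bash
python3 -m creep '[[[0.6,0,0,0,0,0,0],[0.6,0,0,0,0,0,0],[0.6,0,0,0,0,0,0],[0.6,0,0,0,0,0,0],[0.6,0,0,0,0,0,0],[0.6,0,0,0,0,0,0],[0.6,0,0,0,0,0,0],[0.6,0,0,0,0,0,0]]]'; python3 -c "
from h import *
print(robot.close_job())"
```

```text
t: 19.15
tool_pos: [0.5575, 0.1466, 0.2235]
orientation: [-1.38, -0.903, 0.892]
force: [-0.7, -0.4, -1.0]
opening: 0.0477
the job is handed in; nothing more can be done
None
```

I swung the hasp off and the cover opened. I then took the steel tongs from the brown rest, closed them on the bun and lifted it straight up; the job was handed in at about 19 s with the bun still held.

- **Hold:** in the last pictures the bun is between the tips. The TCP was at 0.2235 m, which puts the bun's underside about 0.21 m above the counter by calculation; I did not measure the bun's height directly. The tongs opening held at 47–48 mm for the last 2.5 s. That is slightly under the expected 49 mm on the bun, a small disagreement I did not look into.
- **Contact:** only the tongs touched the bun. Every wrist force I read was under about 5 N, though I read it only at the end of each move.
- **Bystanders:** as far as the pictures show, the other things on the counter did not move. I judged this by eye, and the arm hid part of the last top view. No check failed.

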